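# Load a test board and its carrier into the bench test fixture

### The arm

A 6-joint arm with a two-finger parallel gripper is mounted at the origin on a cart in front of the work surface, level with it; the furniture and walls round the work are solid. World frame = base frame: x ahead of the robot, y to its left, z up, the work surface at z = 0. Lengths are in m, angles in rad, forces in N, time in s.
With the tool pointing down it reaches from about 0.3 to 0.875 m from the base axis. Payload 6.4 kg.
Tool frame: the origin (TCP) lies at the very end of the fingers, on their centre line; the grasp point (between the pads) lies 19 mm behind it; z points along the fingers, y is the line along which they close (so a half turn about z gives the same grasp; the last joint's range is limited). The gripper opens to 85 mm and grips with 20 to 120 N. Pads are 22 mm wide; open, the fingers measure 114 mm over their backs; the gripper's body (76 mm by 85 mm) begins 54 mm behind the grasp point. The pads swing forward as they close: fully open they stand 13 mm farther back than shut.
Start: joints at [-1.454, 0.181, 1.607, -0, 1.354, -0.206], TCP at [0.182, -0.545, 0.231] pointing down, gripper open.
Joint ranges: [-2.99, 2.99], [-0.89, 2.07], [0.3, 2.58], [-1.14, 4.28], [0, 2.63], [-3.12, 3.12]. Speed limits (rad/s): [2.57, 2.57, 3.01, 3.14, 3.14, 3.14].

### API

Orientations are given as a unit quaternion [w, x, y, z].
In Python, from bench import ctrl gives the robot as it stands.
- The arm moves only by the shell command python3 jog.py 'ROWS'. ROWS is a JSON list of rows, 1 to 10 of them, each of 7 numbers: dx, dy, dz in m, then a rotation vector rx, ry, rz in rad, then the opening from 0.0 (shut) to 1.0 (fully open); each row is the pose to reach, as a shift and turn from the pose commanded when the command began, along the tool's axes at that moment; what a row does not reach only later rows make up. A row lasts 1/8 s, in which the tool goes at most 0.0625 m and 0.188 rad, less where a joint would pass 70% of its speed; a pose out of reach is approached as far as the arm can. The fingers move at their own pace and stop on an object; the grip force is fixed at half the most. Time passes only in rows, so rows that do not move let the fingers close. It prints the time, the measured TCP pose, the force, the opening and the grip force at its end.
- ctrl.get_obs(): the state, without advancing time (a new reading comes with each control period).
- ctrl.camera(name): name is "scene" or "top" or "wrist"; returns the picture (480x640x3 uint8, blue, green, red); there is no depth.
- ctrl.camera_params(name): a dict with "fovy" (degrees; the focal length in pixels is half the picture's height over the tangent of half this angle, whatever the lens; pixels are square), "cx", "cy" (the principal point, pixels), "dist" ([k1, k2, p1, p2, k3] as OpenCV has them; the pictures are not rectified), "view" (4x4, takes a point from world to camera coordinates). Camera axes: x right, y up, looking along -z (the intrinsics and any distortion apply to the point x, -y, -z); pixel columns grow to the right and rows downward; lengths in m; the calibration is good to about 2 mm. A picture is of the moment at which its call begins: read the wrist's pose just before it. camera_params takes no time and is no camera call; for the wrist camera it gives the pose at the moment of the call.
- ctrl.hand_in(): hands the job in; it is judged then, once.
The state is a dict: "time_s": time; "q": joint angles; "dq": joint speeds; "joint_efforts": joint torques, N m; "eef_pos": TCP position; "eef_rot": TCP orientation; "wrist_force": force on the tool from outside, world axes, zero at the start; "torque": the same for the moment, N m; "opening": opening from 0.0 (shut) to 1.0 (fully open); "grasp_force": force on a finger pad.
Only numpy, scipy, OpenCV 4.12 (cv2) and the standard library are available. Lean on these libraries where they do the work, as an engineer would, in place of code of your own. Each camera call takes 0.05 s, during which the arm holds its last target. There are 200 camera calls.

### The job

On the desk, lay the test board level in the nest of the aluminium carrier plate, its feet on the plate between the upright pins, and let go of it. Then load the carrier with its board into the test fixture as one unit: lay it on the bed, slide its two tongues fully home under the keepers at the far end, and press its thumb bar down against the spring lifters until the latch snaps over the near lip and the carrier sits level. Leave the jar, the bottle, the loupe and the tape roll where they are.

Things in the scene. Friction and masses are not known exactly. Their poses are not given: they have to be found in the camera images.
- fixture: Test fixture screwed to the desk: grey base 220 x 116 mm, aluminium rest bars, black probe block in the middle, about 65 mm high. Origin on the desk at its middle; x runs from the latch (near end) to the keepers (far end), y to its left. The bed for the carrier's underside is 36 mm above the desk. Beside the carrier's waist all is below the bed, so fingers fit there.
- seat (a point): Point on the bed, 36 mm above the desk over the fixture's origin, with its axes: here the carrier's origin lies when home. Heights below are above the bed. Four guide dowels, 8 mm thick, upper 6 mm conical, at y = +-42.5 mm leave the carrier 1.5 mm play a side: at x = 46 mm 18 mm high, at x = -48 mm 28 mm high.
- keepers (a point): Point on the bed midway between the two steel keepers, at their stop faces (x = 88 mm from the seat). The keepers, 18 mm wide at y = +-22 mm, reach over the bed from the stop 10 mm back towards the latch; the slot under them is 7 mm high, their tops are 12 mm above the bed. The far rest bar, level with the bed, runs from x = 52 to 92 mm.
- lifter_left (a joint): Left one of two sprung plungers, at x = -58 mm, y = +-26 mm from the seat. 0 = up, 15 mm above the bed; 0.015 m = pressed level with the bed. About 1.7 N each to start, 3.4 N each when down. They carry the loaded carrier: laid on the bed it rests on its far end and the lifters, its near end raised, tilted about 0.10 rad, above the latch.
- latch (a joint): Sprung steel latch, 24 mm wide, mid near end. 0 rad = closed, grows outward; 0.15 rad lets the lip past, then it springs back. Its nose reaches to x = -78.5 mm from the seat, underside 5 mm, sloped top up to 14.5 mm above the bed. Only a carrier pushed home meets the slope and opens it when pressed; pressing the thumb bar until it snaps takes about 6 to 14 N; then it is hard on the bed.
- carrier: Loose aluminium plate 150 x 74 x 8 mm, about 0.25 kg, its waist 56 mm wide for x = -21 to 21 mm (grip there). Origin: middle of the underside; x runs from thumb bar to tongues. Two steel tongues, 4 mm thick, 16 mm wide at y = +-22 mm, reach to x = 87 mm; a steel lip, 4 mm thick, 44 mm wide, to x = -83 mm. All rest on its underside plane.
- nest (a point): Middle of the carrier's top face, 8 mm above its origin, where the board's origin belongs; carrier's axes. Eight steel pins, 5 mm thick, 14 mm high (upper 5 mm conical) stand at (+-29, +-28) and (+-42, +-14) mm round it; the board fits between with 1.5 mm play a side, its long side along the carrier's x, either way round.
- bar_top (a point): Middle of the top of the black thumb bar across the carrier (8 x 50 x 14 mm at x = -66 mm; top 22 mm above the carrier's underside): push against its near face, press on its top. Carrier's axes.
- tongue_end (a point): Point on the carrier's underside level with the ends of its tongues (x = 87 mm, y = 0).
- test_pcb: Test board 48 x 76 mm (long side along its y), about 30 g: a 2 mm circuit board whose underside is 6 mm above the feet, on four brass feet 6 mm thick at (+-20, +-33) mm; small posts reach to 16 mm. Origin at the middle, level with the underside of the feet. Take it by its two long edges, 48 mm apart.
- flux_jar: Bystander: small jar, 43 mm across, 29 mm high, beside the fixture. Origin under its middle.
- ipa_bottle: Bystander: small bottle, 44 mm across, 116 mm high, beside the fixture. Origin under its middle.
- loupe: Bystander: black eyepiece loupe, 38 mm across, 28 mm high, on the other side of the fixture. Origin under its middle.
- kapton_tape: Bystander: roll of tape lying flat, 54 mm across, 13 mm high, to the left. Origin under its middle.

How it is judged:
By the outcome, as a careful person would: the job done as asked, in the order asked, and still so for the second after the job is handed in, with the robot touching nothing.
It also fails if it takes over 53 s, if anything falls off the work surface, if the arm or the gripper's body presses on something with over 40 N, if the wrist force passes 120 N, or if a joint passes its speed limit or range.

## Working session

There is one attempt and no reset: what is moved stays moved. The work goes in short steps, Python scripts to look and compute and a shell command to move; the robot and the scene stay as the last step left them, time stands still between calls to the robot, and variables do not carry over. Pictures are saved under pics/ and viewed, at most 10 in all, crops included, and the job is handed in when it is done.

```bash
ls; mkdir -p pics; cat > h.py <<'E'
import numpy as np, cv2
from bench import ctrl
def K(p):
    f=240/np.tan(np.radians(p['fovy'])/2)
    return np.array([[f,0,p['cx']],[0,f,p['cy']],[0,0,1.]])
def ray(p,uv):
    u=cv2.undistortPoints(np.array([[uv]],float),K(p),np.array(p['dist'],float))[0,0]
    V=np.array(p['view']);R=V[:3,:3]
    d=R.T@np.array([u[0],-u[1],-1]);return -R.T@V[:3,3],d
def onz(p,uv,z):
    o,d=ray(p,uv);return o+d*(z-o[2])/d[2]
def tri(obs):
    A=0;b=0
    for p,uv in obs:
        o,d=ray(p,uv);d=d/np.linalg.norm(d);M=np.eye(3)-np.outer(d,d);A=A+M;b=b+M@o
    return np.linalg.solve(A,b)
def proj(p,X):
    V=np.array(p['view']);c=V[:3,:3]@np.array(X)+V[:3,3]
    return cv2.projectPoints(np.array([[c[0],-c[1],-c[2]]]),np.zeros(3),np.zeros(3),K(p),np.array(p['dist'],float))[0][0,0]
E
python3 - <<'E'
from h import *
for n in ['top','scene','wrist']:
    p=ctrl.camera_params(n);print(n,p['fovy'],p['cx'],p['cy'],p['dist'],np.round(np.linalg.inv(p['view']),3).tolist())
    cv2.imwrite(f'pics/{n}0.png',ctrl.camera(n))
o=ctrl.get_obs();print({k:np.round(v,4).tolist() for k,v in o.items()})
E
```

```text
bench.py
jog.py
pics
top 50.87538037987366 317.8063327129859 238.0748544878037 [-0.12203224  0.          0.          0.          0.        ] [[-0.001, 0.983, -0.181, 0.337], [-1.0, -0.003, -0.007, 0.042], [-0.007, 0.181, 0.983, 1.126], [0.0, 0.0, 0.0, 1.0]]
scene 49.522851862156614 319.712247228971 236.53703275177529 [-0.06040235  0.          0.          0.          0.        ] [[-0.81, 0.338, -0.48, -0.064], [-0.587, -0.432, 0.685, 0.884], [0.025, 0.836, 0.548, 0.751], [0.0, 0.0, 0.0, 1.0]]
wrist 70.24582111914606 321.14000352916497 235.3134603644179 [-0.01318037  0.          0.          0.          0.        ] [[0.317, 0.909, 0.271, 0.25], [-0.948, 0.305, 0.088, -0.522], [-0.003, -0.285, 0.959, 0.372], [0.0, 0.0, 0.0, 1.0]]
{'time_s': 0.15, 'q': [-1.4543, 0.1814, 1.6077, 0.0, 1.3538, -0.2063], 'dq': [-0.0006, -0.0021, -0.0031, 0.0004, -0.0001, -0.001], 'joint_efforts': [0.0013, -44.5257, -35.1692, -0.0003, 0.0058, -0.0], 'eef_pos': [0.1824, -0.5449, 0.2306], 'eef_rot': [-0.0007, 0.987, 0.1607, 0.0], 'wrist_force': [-0.1491, 0.051, -0.4361], 'torque': [0.0017, -0.0194, 0.0062], 'grasp_force': 0.0, 'opening': 1.0006}
```

View pics/top0.png

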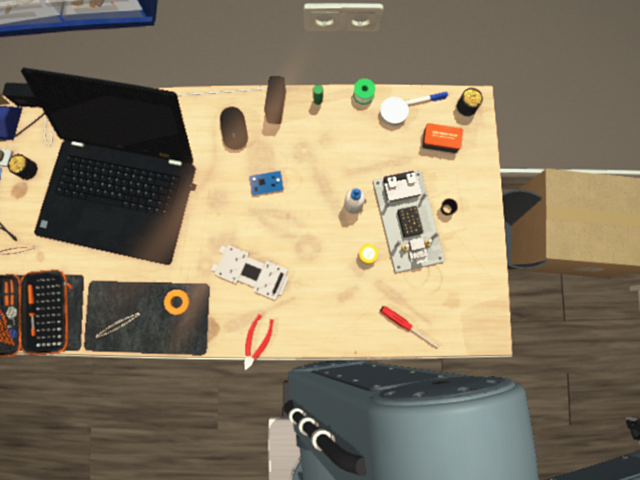

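View pics/scene0.png

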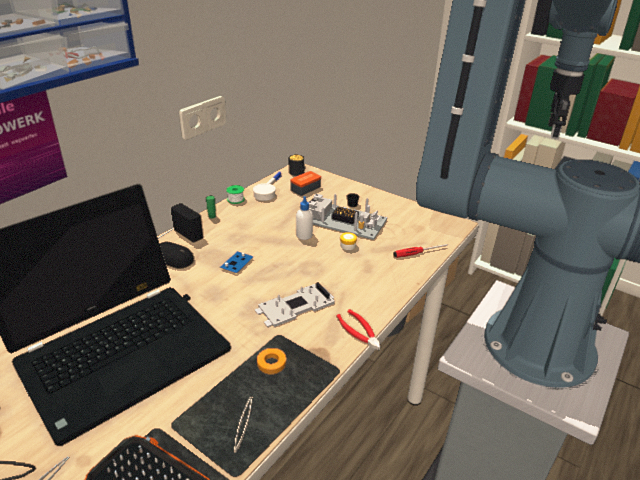

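The top view shows the board at about (266,183), the carrier at (250,272) with its bar at (277,282) and tongues to the left, and the fixture at (410,222) with the keepers up and the latch down. The scene view agrees with this layout.

```bash
python3 - <<'E'
from h import *
p=ctrl.camera_params('top')
for n,uv,z in [('pcb',(266.5,183),.008),('pl',(250.5,185),.008),('pr',(283,181),.008),('bar',(277.5,283),.02),('carr',(250,272),.008),('tong',(215,258),.004),('keep',(402,187),.048),('latch',(418,250),.05),('probe',(410,222),.06)]:
    print(n,onz(p,uv,z).round(3))
a=cv2.imread('pics/top0.png')
A=cv2.resize(a[160:310,200:300],None,fx=4,fy=4,interpolation=cv2.INTER_CUBIC);B=cv2.resize(a[160:310,360:460],None,fx=4,fy=4,interpolation=cv2.INTER_CUBIC)
cv2.imwrite('pics/topc.png',np.hstack([A,B]))
o=ctrl.get_obs()
from scipy.spatial.transform import Rotation as R
print(R.from_quat(np.roll(o['eef_rot'],-1)).as_matrix().round(3))
V=np.linalg.inv(p['view'])
w=ctrl.camera_params('wrist');M=R.from_quat(np.roll(o['eef_rot'],-1)).as_matrix()
print((M.T@(np.linalg.inv(w['view'])[:3,3]-o['eef_pos'])).round(4),(M.T@np.linalg.inv(w['view'])[:3,:3]).round(3))
E
```

```text
pcb [0.673 0.168 0.008]
pl [0.668 0.205 0.008]
pr [0.677 0.13  0.008]
bar [0.441 0.139 0.02 ]
carr [0.466 0.202 0.008]
tong [0.499 0.283 0.004]
keep [ 0.65  -0.137  0.048]
latch [ 0.508 -0.167  0.05 ]
probe [ 0.568 -0.15   0.06 ]
[[ 0.948  0.317 -0.   ]
 [ 0.317 -0.948  0.001]
 [ 0.    -0.001 -1.   ]]
[ 0.0714 -0.0002 -0.1417] [[ 0.     0.959  0.285]
 [ 1.    -0.     0.001]
 [ 0.001  0.285 -0.959]]
```
View pics/topc.png

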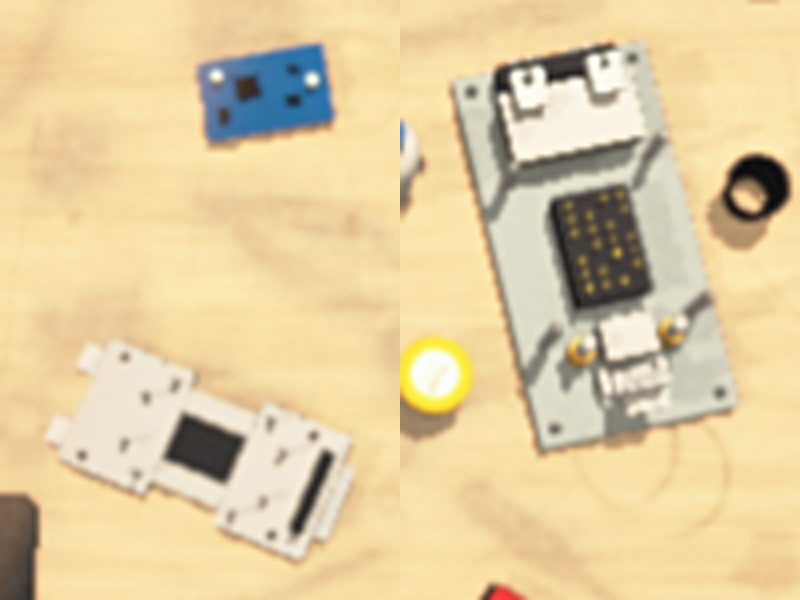

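The crop shows the carrier's tongues at left-up and its bar at right-down (yaw about 68°), the fixture at about 12°, and the board's long side at about 97°. First I'll hover over the fixture.

```bash
cat > to.py <<'E'
# usage: to.py x y z yaw_deg [pitch_deg]  -> shift/turn in tool axes from measured pose
import sys
from h import *
from scipy.spatial.transform import Rotation as R
def Rt(yaw,pitch=0):  # tool x heading yaw, pointing down; pitch>0 : tool-x end dips
    return R.from_euler('z',yaw,degrees=True)*R.from_euler('y',pitch,degrees=True)*R.from_euler('x',180,degrees=True)
if __name__=='__main__':
    a=[float(v) for v in sys.argv[1:]];o=ctrl.get_obs()
    M=R.from_quat(np.roll(o['eef_rot'],-1))
    d=M.inv().apply(np.array(a[:3])-o['eef_pos']);r=(M.inv()*Rt(*a[3:])).as_rotvec()
    print(d.round(4),r.round(4),'rows',round(max(np.linalg.norm(d)/.0625,np.linalg.norm(r)/.188),1), 't',round(float(o['time_s']),2))
E
python3 to.py 0.55 -0.154 0.2 12
python3 jog.py '[[0.47,-0.25,0.03,0,0,0.113,1],[0.47,-0.25,0.03,0,0,0.113,1],[0.47,-0.25,0.03,0,0,0.113,1],[0.47,-0.25,0.03,0,0,0.113,1],[0.47,-0.25,0.03,0,0,0.113,1],[0.47,-0.25,0.03,0,0,0.113,1],[0.47,-0.25,0.03,0,0,0.113,1],[0.47,-0.25,0.03,0,0,0.113,1],[0.47,-0.25,0.03,0,0,0.113,1],[0.47,-0.25,0.03,0,0,0.113,1]]'
cat > snap.py <<'E'
import sys,pickle
from h import *
n=sys.argv[1];p=ctrl.camera_params('wrist');im=ctrl.camera('wrist')
cv2.imwrite(f'pics/{n}.png',im);pickle.dump(p,open(f'pics/{n}.pkl','wb'))
E
python3 snap.py f1; python3 to.py 0.55 -0.154 0.2 12; python3 to.py 0.673 0.168 0.11 97
```

```text
[ 0.4726 -0.254   0.0311] [-0.0013 -0.0002  0.1134] rows 8.6 t 0.15
time_s: 1.4
eef_pos: [0.5496, -0.1569, 0.2006]
eef_rot: [-0.0, 0.994, 0.107, -0.0]
wrist_force: [-0.5, -0.2, 0.4]
opening: 0.996
grasp_force: 0.0
[ 0.002  -0.0039  0.0007] [-0.0005  0.0011  0.0027] rows 0.1 t 1.45
[ 0.1901 -0.2928  0.0906] [-1.2000e-03  5.0000e-04 -1.4808e+00] rows 7.9 t 1.45
```

```bash
python3 jog.py '[[0.04,-0.05,0.0,0,0,0,1],[0.06,-0.09,0.0,0,0,0,1]]' >/dev/null
python3 snap.py f2
python3 to.py 0.673 0.168 0.11 97
```

```text
[ 0.128 -0.199  0.092] [-0.0015 -0.003  -1.4824] rows 7.9 t 1.75
```

View pics/f1.png

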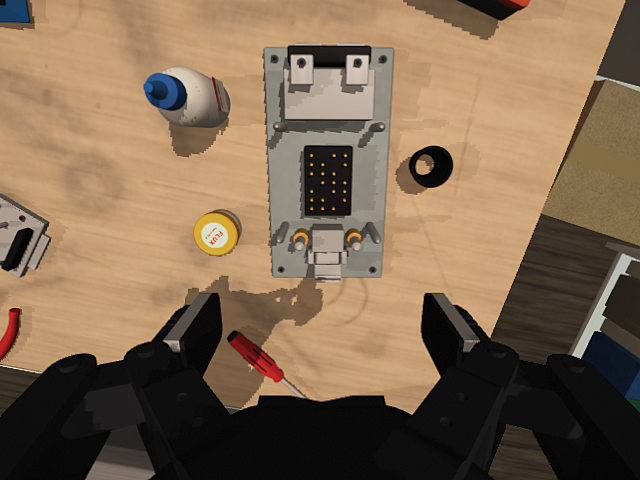

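View pics/f2.png

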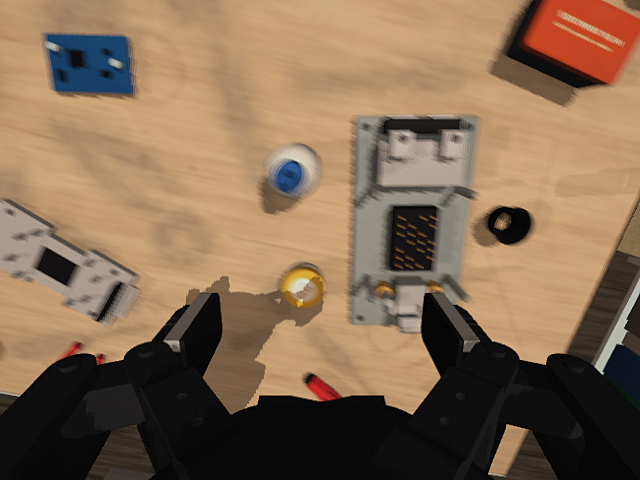

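f1 shows the fixture upright: keepers at (302,70) and (357,70), the latch at (328,262), and dowels near (279,126), (378,126), (281,235) and (375,235). f2 is smeared by motion but also shows the board at (90,65) and the carrier at left. Now I'll hover over the board.

```bash
python3 jog.py '[[0.03,-0.05,0,0,0,-0.18,1],[0.06,-0.1,0.03,0,0,-0.37,1],[0.1,-0.15,0.06,0,0,-0.55,1],[0.12,-0.18,0.08,0,0,-0.74,1],[0.128,-0.199,0.092,0,0,-0.92,1],[0.128,-0.199,0.092,0,0,-1.1,1],[0.128,-0.199,0.092,0,0,-1.29,1],[0.128,-0.199,0.092,0,0,-1.48,1],[0.128,-0.199,0.092,0,0,-1.482,1],[0.128,-0.199,0.092,0,0,-1.482,1]]'
python3 snap.py b1; python3 to.py 0.673 0.168 0.11 97
cat > ortho.py <<'E'
import sys,pickle
from h import *
def ortho(n,cx,cy,yaw,z,L,W,s=4000.):
    # metric view: rows = -along yaw axis, cols = -left ; returns image & map px->world
    p=pickle.load(open(f'pics/{n}.pkl','rb'));im=cv2.imread(f'pics/{n}.png')
    h,w=int(L*s),int(W*s);c,sn=np.cos(np.radians(yaw)),np.sin(np.radians(yaw))
    v,u=np.mgrid[0:h,0:w];a=(h/2-v)/s;b=(w/2-u)/s
    X=np.stack([cx+a*c-b*sn,cy+a*sn+b*c,np.full(a.shape,z)],-1).reshape(-1,3)
    V=np.array(p['view']);C=X@V[:3,:3].T+V[:3,3];C[:,1:]*=-1
    q=cv2.projectPoints(C,np.zeros(3),np.zeros(3),K(p),np.array(p['dist'],float))[0].reshape(h,w,2).astype(np.float32)
    return cv2.remap(im,q[...,0],q[...,1],cv2.INTER_LINEAR)
E
python3 - <<'E'
from ortho import *
o=ortho('b1',.673,.168,97,.008,.14,.12)
hsv=cv2.cvtColor(o,cv2.COLOR_BGR2HSV);m=((hsv[...,0]>95)&(hsv[...,0]<125)&(hsv[...,1]>120)).astype(np.uint8)
m=cv2.morphologyEx(m,cv2.MORPH_CLOSE,np.ones((25,25)))
cs=max(cv2.findContours(m,0,2)[0],key=cv2.contourArea);r=cv2.minAreaRect(cs);print(r,[x/4 for x in r[1]])
c,s=np.cos(np.radians(97)),np.sin(np.radians(97));a=(280-r[0][1])/4000;b=(240-r[0][0])/4000
print('centre',.673+a*c-b*s,.168+a*s+b*c)
a=cv2.imread('pics/b1.png');cv2.imwrite('pics/b1v.png',np.hstack([cv2.resize(a,(560,420)),o[70:490,120:360]]))
E
```

```text
time_s: 3.0
eef_pos: [0.6726, 0.1615, 0.1093]
eef_rot: [-0.0, 0.665, 0.747, -0.0]
wrist_force: [0.4, 0.5, 0.7]
opening: 1.006
grasp_force: 0.0
[ 0.0061  0.0011 -0.0006] [-0.0001  0.0001 -0.005 ] rows 0.1 t 3.05
((250.38668823242188, 269.3054504394531), (296.8662109375, 188.62283325195312), 87.25190734863281) [74.216552734375, 47.15570831298828]
centre 0.6752514824251078 0.17097016322122435
```

View pics/b1v.png

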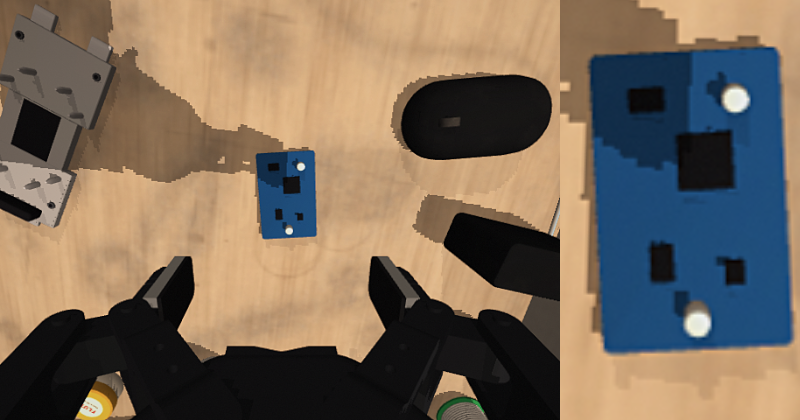

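The board is upright in the middle of the picture at (286,195), leaning about 2.7° to the left. Now I'll go lower over it for the second view.

```bash
python3 to.py .6752 .171 .06 99.7; python3 jog.py '[[0.009,-0.001,0.025,0,0,-0.052,1],[0.009,-0.001,0.05,0,0,-0.052,1],[0.009,-0.001,0.05,0,0,-0.052,1],[0.009,-0.001,0.05,0,0,-0.052,1]]'
python3 snap.py b2; python3 to.py .6752 .171 .06 99.7
cat > rect.py <<'E'
from ortho import *
def uv(n):
    p=pickle.load(open(f'pics/{n}.pkl','rb'));im=cv2.imread(f'pics/{n}.png')
    hsv=cv2.cvtColor(im,cv2.COLOR_BGR2HSV);m=((hsv[...,0]>95)&(hsv[...,0]<125)&(hsv[...,1]>110)&(hsv[...,2]>40)).astype(np.uint8)
    nb,l,st,ce=cv2.connectedComponentsWithStats(m)
    k=1+int(np.argmin(np.linalg.norm(ce[1:]-np.array([320,250]),axis=1)+1e6*(st[1:,4]<1500)));m=(l==k).astype(np.uint8)
    m=cv2.morphologyEx(m,cv2.MORPH_CLOSE,np.ones((15,15)))
    c=max(cv2.findContours(m,0,2)[0],key=cv2.contourArea)
    h=cv2.convexHull(c);q=cv2.approxPolyDP(h,.04*cv2.arcLength(h,True),True)[:,0]
    ctr=q.mean(0);q=np.array(sorted(q,key=lambda t:np.arctan2(*(t-ctr)[::-1])),float)
    q+=0.5*np.sign(q-ctr)   # pixel-centre to outer edge
    return p,q
E
python3 - <<'E'
from rect import *
p1,q1=uv('b1');p2,q2=uv('b2');print(q1.tolist(),q2.tolist())
T=np.array([tri([(p1,a),(p2,b)]) for a,b in zip(q1,q2)]);print(T.round(4),T.mean(0).round(4))
for p,q in((p1,q1),(p2,q2)):
    P=np.array([onz(p,t,.008) for t in q]);e=np.linalg.norm(P-np.roll(P,-1,0),axis=1)
    m=((P[0]+P[1])-(P[2]+P[3]))/2;print(P.mean(0).round(4),e.round(4),np.degrees(np.arctan2(-m[1],-m[0])), np.degrees(np.arctan2(*(P[0]-P[3])[1::-1])))
E
```

```text
[0.0088 0.0037 0.0494] [-0.0001  0.0001 -0.0522] rows 0.8 t 3.05
time_s: 3.55
eef_pos: [0.671, 0.1714, 0.0602]
eef_rot: [0.0, 0.644, 0.765, 0.0]
wrist_force: [-0.5, 1.1, 0.4]
opening: 1.0
grasp_force: 0.0
[-0.001   0.0036  0.0008] [0.0022 0.0002 0.0028] rows 0.1 t 3.6
[[292.5, 176.5], [357.5, 171.5], [360.5, 269.5], [300.5, 272.5]] [[289.5, 201.5], [369.5, 200.5], [366.5, 313.5], [293.5, 315.5]]
[[6.459e-01 2.021e-01 4.000e-03]
 [6.913e-01 2.115e-01 8.600e-03]
 [7.062e-01 1.357e-01 6.000e-04]
 [6.592e-01 1.306e-01 8.200e-03]] [0.6756 0.17   0.0054]
[0.6753 0.1707 0.008 ] [0.046  0.0743 0.046  0.0733] -79.85953953035508 100.11962723448289
[0.6754 0.1712 0.008 ] [0.0461 0.0728 0.0465 0.0736] -79.50730265264603 100.32580608316235
```

```bash
python3 to.py .6754 .171 .001 100; python3 jog.py '[[-0.001,0.004,0.03,0,0,-0.003,1],[-0.001,0.004,0.055,0,0,-0.003,1],[-0.001,0.004,0.06,0,0,-0.003,1],[-0.001,0.004,0.06,0,0,-0.003,1],[-0.001,0.004,0.06,0,0,-0.003,0.5],[-0.001,0.004,0.06,0,0,-0.003,0],[-0.001,0.004,0.06,0,0,-0.003,0],[-0.001,0.004,0.06,0,0,-0.003,0]]'
python3 to.py .6754 .171 .001 100
```

```text
[-0.001   0.0036  0.0598] [ 0.0022  0.0002 -0.0024] rows 1.0 t 3.6
time_s: 4.6
eef_pos: [0.6757, 0.1713, 0.001]
eef_rot: [0.001, 0.642, 0.767, 0.001]
wrist_force: [-0.4, 0.5, 4.8]
opening: 0.522
grasp_force: 60.2
[-0.0003 -0.0004  0.    ] [0.0025 0.0002 0.0015] rows 0.0 t 4.6
```

The board is gripped at opening 0.52 and 60 N. I'll lift it and go to a view of the carrier.

```bash
python3 to.py .444 .146 .15 68; python3 jog.py '[[0,0,-0.06,0,0,0,0],[0,0,-0.12,0,0,0,0],[0,0,-0.15,0,0,0,0]]'; python3 to.py .444 .146 .15 68
```

```text
[ 0.0156 -0.2322 -0.1496] [ 2.5e-03 -5.0e-04  5.6e-01] rows 4.4 t 4.6
time_s: 4.97
eef_pos: [0.6765, 0.1714, 0.1542]
eef_rot: [0.002, 0.642, 0.767, 0.002]
wrist_force: [-0.3, 0.5, 0.2]
opening: 0.527
grasp_force: 61.3
[ 0.0157 -0.2334  0.0028] [ 0.0062 -0.0012  0.56  ] rows 3.7 t 4.97
```

```bash
python3 jog.py '[[0.016,-0.06,0.002,0,0,0.14,0],[0.016,-0.12,0.002,0.006,0,0.28,0],[0.016,-0.18,0.002,0.006,0,0.42,0],[0.016,-0.233,0.002,0.006,0,0.56,0],[0.016,-0.233,0.002,0.006,0,0.56,0],[0.016,-0.233,0.002,0.006,0,0.56,0]]'; python3 snap.py c1;python3 to.py .444 .146 .15 68
```

```text
time_s: 5.72
eef_pos: [0.4434, 0.1462, 0.1482]
eef_rot: [-0.001, 0.829, 0.56, -0.001]
wrist_force: [-0.1, 0.6, 0.3]
opening: 0.518
grasp_force: 61.4
[-0.0002  0.0001 -0.0018] [-0.0033  0.0004  0.0006] rows 0.0 t 5.78
```

View pics/c1.png

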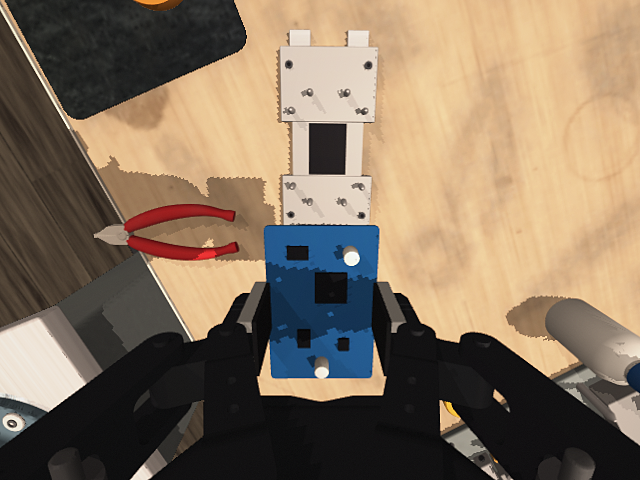

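c1 shows the carrier upright with plate corners at about (281,46) and (378,46) and the waist at rows 122–176. The board is held level at (321,300). Next I'll fit both silhouettes.

```bash
cat > fitc.py <<'E'
from ortho import *
from scipy.optimize import minimize
def fit(n,poly,mask,x,y,yaw,z,L,W,clip):
    o=ortho(n,x,y,yaw,z,L,W);m=mask(o);h,w=m.shape
    m=cv2.medianBlur(m,5).astype(float)/255
    v,u=np.mgrid[0:h,0:w];a=(h/2-v)/4000;b=(w/2-u)/4000;ok=clip(a,b)
    def model(t):
        c,s=np.cos(t[2]),np.sin(t[2]);P=poly*t[3]
        A=t[0]/1e3+c*P[:,0]-s*P[:,1];B=t[1]/1e3+s*P[:,0]+c*P[:,1]
        q=np.stack([w/2-B*4000,h/2-A*4000],-1);I=np.zeros((h,w),np.uint8)
        cv2.fillPoly(I,[np.round(q*16).astype(np.int32)],255,cv2.LINE_AA,4);return I/255.
    f=lambda t:(np.abs(model(t)-m)*ok).sum()/ok.sum()
    best=min((minimize(f,[i,j,k,1.],method='Nelder-Mead',options=dict(initial_simplex=np.array([[i,j,k,1],[i+3,j,k,1],[i,j+3,k,1],[i,j,k+.03,1],[i,j,k,1.02]]),maxiter=400)) for i in(-2,2) for j in(-2,2) for k in(-.02,.02)),key=lambda r:r.fun)
    t=best.x;c,s=np.cos(np.radians(yaw)),np.sin(np.radians(yaw))
    r=(x+(t[0]*c-t[1]*s)/1e3,y+(t[0]*s+t[1]*c)/1e3,yaw+np.degrees(t[2]),t[3],best.fun)
    return np.round(r,4)
plate=np.array([(75,37),(21,37),(21,28),(-21,28),(-21,37),(-75,37),(-75,-37),(-21,-37),(-21,-28),(21,-28),(21,-37),(75,-37)])/1e3
board=np.array([(38,24),(-38,24),(-38,-24),(38,-24)])/1e3
def mw(o):
    h=cv2.cvtColor(o,cv2.COLOR_BGR2HSV);m=((h[...,1]<60)).astype(np.uint8)*255
    return cv2.morphologyEx(m,cv2.MORPH_CLOSE,np.ones((9,9)))
def mb(o):
    h=cv2.cvtColor(o,cv2.COLOR_BGR2HSV);m=((h[...,0]>95)&(h[...,0]<125)&(h[...,1]>110)).astype(np.uint8)*255
    return cv2.morphologyEx(m,cv2.MORPH_CLOSE,np.ones((41,41)))
E
python3 - <<'E'
from fitc import *
win=lambda a,b:(a<.0745+.006)&(a>-.03)&~((abs(a-.00)<.02)&(abs(b)<.02))&~((a>.072)&(abs(abs(b)-.022)<.012))
print('carrier',fit('c1',plate,mw,.466,.202,68,.008,.2,.1,win))
print('board b2',fit('b2',board,mb,.675,.171,100,.008,.12,.1,lambda a,b:a<9))
print('board b1',fit('b1',board,mb,.675,.171,100,.008,.12,.1,lambda a,b:a<9))
print('held',fit('c1',board,mb,.444,.146,68,.1482+.007,.11,.07,lambda a,b:(a>.012)|(abs(b)<.02)))
E
```

```text
carrier [4.69000e-01 2.01400e-01 6.74257e+01 9.86400e-01 3.80000e-03]
board b2 [6.75300e-01 1.70900e-01 9.99659e+01 9.73200e-01 1.68000e-02]
board b1 [6.75300e-01 1.71000e-01 9.98225e+01 9.73500e-01 1.63000e-02]
held [4.4230e-01 1.4590e-01 6.8008e+01 9.7640e-01 5.2500e-02]
```

```bash
python3 to.py .4581 .1739 .09 67.43; python3 jog.py '[[0.031,-0.003,0.057,-0.003,0,0.011,0],[0.031,-0.003,0.057,-0.003,0,0.011,0],[0.031,-0.003,0.057,-0.003,0,0.011,0],[0.031,-0.003,0.057,-0.003,0,0.011,0]]'; python3 snap.py c2;python3 to.py .4581 .1739 .09 67.43
python3 - <<'E'
from fitc import *
z=ctrl.get_obs()['eef_pos'];print(z)
win=lambda a,b:(a<.0745+.006)&(a>0.003)&~((abs(a-.00)<.02)&(abs(b)<.02))&~((a>.072)&(abs(abs(b)-.022)<.012))
for h in (.004,.008):
  print('carrier',fit('c2',plate,mw,.469,.2014,67.4,h,.2,.1,win))
print('held',fit('c2',board,mb,z[0],z[1],67.4,z[2]+.007,.11,.07,lambda a,b:(a>.012)|(abs(b)<.02)))
E
```

```text
[0.031  0.0029 0.0582] [-0.0033  0.0005  0.0105] rows 1.1 t 5.78
time_s: 6.28
eef_pos: [0.4526, 0.1759, 0.092]
eef_rot: [0.0, 0.832, 0.555, 0.0]
wrist_force: [1.0, 0.4, -0.5]
opening: 0.525
grasp_force: 61.5
[0.0004 0.0059 0.0021] [ 0.0005  0.     -0.0014] rows 0.1 t 6.33
[0.45250531 0.17584872 0.09206746]
carrier [4.69000e-01 2.01200e-01 6.74972e+01 9.99500e-01 3.10000e-03]
carrier [4.6910e-01 2.0190e-01 6.7405e+01 9.8320e-01 2.8000e-03]
held [4.51600e-01 1.75600e-01 6.73797e+01 9.73400e-01 5.20000e-02]
```

```bash
python3 to.py .4696 .2018 .032 67.43; python3 jog.py '[[0.0313,0.0055,0.03,0,0,-0.001,0],[0.0313,0.0055,0.06,0,0,-0.001,0],[0.0313,0.0055,0.06,0,0,-0.001,0],[0.0313,0.0055,0.06,0,0,-0.001,0]]';python3 to.py .4696 .2018 .01 67.43
```

```text
[0.0305 0.0058 0.0601] [ 0.0005  0.     -0.0014] rows 1.1 t 6.33
time_s: 6.82
eef_pos: [0.4688, 0.2027, 0.0318]
eef_rot: [-0.0, 0.832, 0.555, -0.0]
wrist_force: [-0.1, -0.1, -0.3]
opening: 0.523
grasp_force: 61.5
[-0.0005  0.0011  0.0218] [-0.0008  0.0006 -0.0005] rows 0.3 t 6.83
```

```bash
python3 jog.py '[[-0.0005,0.001,0.005,0,0,0,0],[-0.0005,0.001,0.01,0,0,0,0],[-0.0005,0.001,0.014,0,0,0,0],[-0.0005,0.001,0.018,0,0,0,0],[-0.0005,0.001,0.021,0,0,0,0],[-0.0005,0.001,0.021,0,0,0,0]]';python3 to.py .4696 .2018 .01 67.43
```

```text
time_s: 7.58
eef_pos: [0.4685, 0.2019, 0.0091]
eef_rot: [-0.001, 0.832, 0.555, -0.002]
wrist_force: [1.1, -0.0, 0.5]
opening: 0.529
grasp_force: 61.5
[ 0.0003  0.001  -0.0009] [-0.0027  0.0018  0.    ] rows 0.0 t 7.58
```

```bash
python3 jog.py '[[0,0,0,0,0,0,1],[0,0,0,0,0,0,1],[0,0,0,0,0,0,1],[0,0,-0.03,0,0,0,1],[-0.03,0,-0.09,0,0,0,1],[-0.03,0,-0.09,0,0,0,1],[-0.03,0,-0.09,0,0,0,1]]';python3 snap.py d1
python3 - <<'E'
from fitc import *
win=lambda a,b:(a<.0745+.006)&(a>-.08)&~((abs(a)<.045)&(abs(b)<.026))&~((a>.072)&(abs(abs(b)-.022)<.012))&~((a<-.055)&(abs(b)<.03))
print('carrier',fit('d1',plate,mw,.469,.2016,67.4,.008,.2,.1,win))
print('board',fit('d1',board,mb,.469,.2016,67.4,.016,.12,.09,lambda a,b:a<9))
E
```

```text
time_s: 8.45
eef_pos: [0.4574, 0.1742, 0.0995]
eef_rot: [-0.0, 0.832, 0.555, -0.001]
wrist_force: [-0.4, 0.8, -0.2]
opening: 1.001
grasp_force: 0.0
carrier [4.69000e-01 2.02000e-01 6.74053e+01 9.79300e-01 9.60000e-03]
board [4.6690e-01 2.0110e-01 6.7394e+01 9.7640e-01 1.8400e-02]
```

View pics/d1.png

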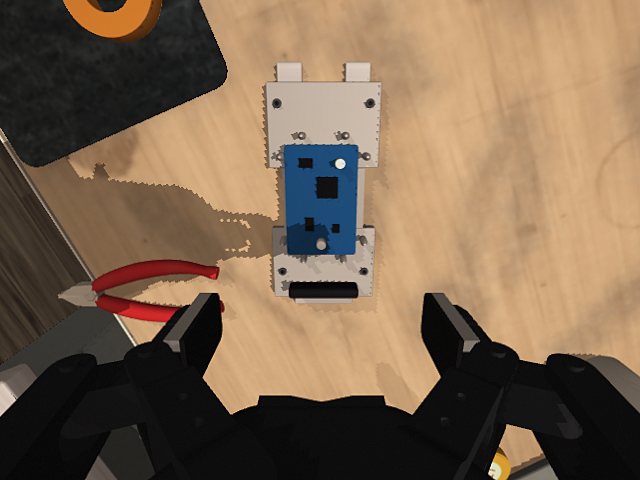

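The picture shows the board nested between the pins: board at x 285–358, rows 145–254, with pins visible at (300,135), (344,135), (275,156) and (366,156), and the bar clear at row 290. Both the release height and the image scale agree with it being seated. Next I'll grasp the carrier by its waist.

```bash
python3 to.py .469 .2018 -.0015 67.42; python3 jog.py '[[0.029,0,0.05,0,0,0,1],[0.03,0.0005,0.08,0,0,0,1],[0.03,0.0005,0.1,0,0,0,1],[0.03,0.0005,0.101,0,0,0,1],[0.03,0.0005,0.101,0,0,0,1]]';python3 to.py .469 .2018 -.0015 67.42
```

```text
[0.0303 0.0012 0.1   ] [-0.0036  0.002  -0.0001] rows 1.7 t 8.5
time_s: 9.12
eef_pos: [0.4685, 0.2019, -0.0022]
eef_rot: [-0.001, 0.832, 0.555, -0.002]
wrist_force: [0.5, -0.2, -0.4]
opening: 0.998
grasp_force: 0.0
[ 0.0001  0.0004 -0.0007] [-0.0037  0.0023  0.0003] rows 0.0 t 9.12
```

```bash
python3 jog.py '[[0,0.0004,-0.0005,-0.003,0.002,0,0.8],[0,0.0004,-0.0005,-0.003,0.002,0,0],[0,0.0004,-0.0005,-0.003,0.002,0,0],[0,0.0004,-0.0005,-0.003,0.002,0,0],[0,0.0004,-0.0005,-0.003,0.002,0,0]]'
python3 jog.py '[[0,0,-0.01,0,0,0,0],[0,0,-0.02,0,0,0,0],[0,0,-0.02,0,0,0,0]]';python3 to.py .55 -.154 .15 12
```

```text
time_s: 9.75
eef_pos: [0.4702, 0.2017, 0.0002]
eef_rot: [0.001, 0.832, 0.555, 0.001]
wrist_force: [-1.6, -0.5, 7.2]
opening: 0.628
grasp_force: 61.3
time_s: 10.12
eef_pos: [0.4702, 0.2018, 0.0199]
eef_rot: [0.001, 0.832, 0.555, 0.001]
wrist_force: [-0.5, -0.5, -2.9]
opening: 0.628
grasp_force: 63.3
[-0.2977  0.2106 -0.1301] [ 0.0014 -0.0026  0.9674] rows 6.2 t 10.12
```

The carrier is gripped (opening 0.628, weight −2.9 N). I'll go to a side view of the fixture, with the carrier clear of it.

```bash
python3 to.py .498 -.011 .2 12; python3 jog.py '[[0,0,-0.06,0,0,0,0],[0,0,-0.12,0,0,0.1,0],[0,0,-0.18,0,0,0.2,0]]'; python3 to.py .498 -.011 .2 12
python3 - <<'E'
from fitc import *
base=np.array([(110,58),(-110,58),(-110,-58),(110,-58)])/1e3
def mg(o):
    h=cv2.cvtColor(o,cv2.COLOR_BGR2HSV);m=(h[...,1]<60).astype(np.uint8)*255
    return cv2.morphologyEx(m,cv2.MORPH_CLOSE,np.ones((61,61)))
clip=lambda a,b:(abs(b)>.04)
for z in (.006,.012):
    print('f1',z,fit('f1',base,mg,.568,-.15,12,z,.26,.15,clip))
E
```

```text
[-0.1855  0.1078 -0.1802] [ 0.0014 -0.0026  0.9674] rows 5.1 t 10.12
time_s: 10.5
eef_pos: [0.4686, 0.2014, 0.2001]
eef_rot: [-0.0, 0.884, 0.468, -0.0]
wrist_force: [1.8, 0.5, -2.6]
opening: 0.627
grasp_force: 64.8
[-1.591e-01  1.438e-01  1.000e-04] [-3.00e-04  3.00e-04  7.64e-01] rows 4.1 t 10.5
f1 0.006 [ 5.88200e-01 -1.54000e-01  1.20018e+01  9.97200e-01  1.11000e-02]
f1 0.012 [ 0.587  -0.1542 12.0371  0.9791  0.0128]
```

```bash
python3 jog.py '[[-0.04,0.04,0,0,0,0.18,0],[-0.08,0.08,0,0,0,0.36,0],[-0.12,0.11,0,0,0,0.54,0],[-0.16,0.144,0,0,0,0.7,0],[-0.16,0.144,0,0,0,0.764,0],[-0.16,0.144,0,0,0,0.764,0],[-0.16,0.144,0,0,0,0.764,0]]'; python3 snap.py f3; python3 to.py .498 -.011 .2 12
python3 - <<'E'
from fitc import *
p=ctrl.camera_params('top')
for uv in [(408,222),(373.75,181.25),(421.25,171.25),(395,272.5),(442.5,262.5)]: print(onz(p,uv,.006).round(4))
base=np.array([(110,58),(-110,58),(-110,-58),(110,-58)])/1e3
def mg(o):
    h=cv2.cvtColor(o,cv2.COLOR_BGR2HSV);m=(h[...,1]<60).astype(np.uint8)*255
    return cv2.morphologyEx(m,cv2.MORPH_CLOSE,np.ones((61,61)))
clip=lambda a,b:(abs(b)>.04)&(abs(a)<.125)
for n in('f1','f3'):
  for z in (.006,.012):
    print(n,z,fit(n,base,mg,.585,-.154,12,z,.26,.15,clip))
o=ortho('f3',.587,-.154,12,.036,.26,.16,1500);q=ortho('f1',.587,-.154,12,.036,.26,.16,1500)
for v in(o,q):
  for x in(-78.5,-48,46,78,88): cv2.line(v,(0,int(195-x*1.5)),(20,int(195-x*1.5)),(0,0,255),1)
  for y in(-42.5,0,42.5): cv2.line(v,(int(120-y*1.5),0),(int(120-y*1.5),15),(0,0,255),1)
cv2.imwrite('pics/fo.png',cv2.resize(np.hstack([q,o]),None,fx=1.5,fy=1.5))
E
```

```text
time_s: 11.38
eef_pos: [0.4987, -0.0111, 0.1984]
eef_rot: [-0.0, 0.994, 0.107, -0.0]
wrist_force: [-0.4, -0.5, -2.3]
opening: 0.622
grasp_force: 64.9
[-0.0007 -0.0001 -0.0015] [-0.0003 -0.0002  0.0055] rows 0.0 t 11.43
[ 0.58   -0.1552  0.006 ]
[ 0.6765 -0.0793  0.006 ]
[ 0.7008 -0.1908  0.006 ]
[ 0.4646 -0.1222  0.006 ]
[ 0.4867 -0.2304  0.006 ]
f1 0.006 [ 5.85300e-01 -1.54700e-01  1.20093e+01  9.96000e-01  3.50000e-03]
f1 0.012 [ 5.85800e-01 -1.54500e-01  1.20082e+01  9.79900e-01  2.90000e-03]
f3 0.006 [ 0.5867 -0.154  11.8256  1.014   0.1528]
f3 0.012 [ 0.5844 -0.1468  7.3151  1.0272  0.1404]
```

View pics/fo.png

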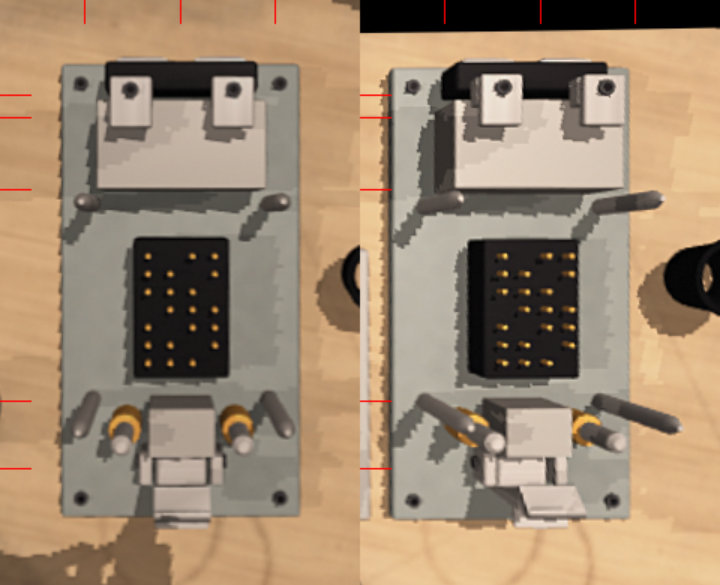

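The orthoviews (left f1, right f3) show the keeper screws, lifter caps and dowel tips in both. Now I'll triangulate these and hold them against the stated sizes.

```bash
cat > fx.py <<'E'
from ortho import *
from scipy.optimize import least_squares
P={n:pickle.load(open(f'pics/{n}.pkl','rb')) for n in('f1','f3')}
c,s=np.cos(np.radians(12)),np.sin(np.radians(12))
def rayo(n,u,v):
    if n=='f3':u-=360
    a=(195-v/1.5)/1500;b=(120-u/1.5)/1500
    X=np.array([.587+a*c-b*s,-.154+a*s+b*c,.036]);V=np.array(P[n]['view']);o=-V[:3,:3].T@V[:3,3];return o,X-o
pts={'keepL':((130,90),(502,88),(None,22,48)),'keepR':((233,90),(607,88),(None,-22,48)),'dFL':((80,202),(461,202),(46,42.5,53)),'dFR':((286,201),(660,198),(46,-42.5,53)),
'dNL':((80,430),(472,429),(-48,42.5,63)),'dNR':((290,431),(678,426),(-48,-42.5,63)),'liL':((121,444),(495,442),(-58,26,51)),'liR':((242,443),(615,441),(-58,-26,51))}
F=[]
for k,(a,b,m) in pts.items():
    A=0;B=0
    for o,d in(rayo('f1',*a),rayo('f3',*b)):
        d=d/np.linalg.norm(d);M=np.eye(3)-np.outer(d,d);A=A+M;B=B+M@o
    t=np.linalg.solve(A,B);r=t[:2]-[.5855,-.1546]
    print(k,'fixture frame mm',np.round([1e3*(r[0]*c+r[1]*s),1e3*(-r[0]*s+r[1]*c),1e3*t[2]],1),'model',m)
    if m[0] is not None: F.append((a,b,np.array(m)/1e3))
def res(t):
    C,S=np.cos(t[2]),np.sin(t[2]);e=[]
    for a,b,m in F:
        X=np.array([t[0]+C*m[0]-S*m[1],t[1]+S*m[0]+C*m[1],m[2]])
        for n,q in(('f1',a),('f3',b)):
            o,d=rayo(n,*q);Y=o+d*(X[2]-o[2])/d[2];e+=list((Y-X)[:2]*1e3)
    return e
r=least_squares(res,[.5855,-.1546,.209],loss='soft_l1');print(r.x[:2],np.degrees(r.x[2]),np.round(res(r.x),1).reshape(-1,4))
E
python3 fx.py
```

```text
keepL fixture frame mm [89.8 21.9 46.3] model (None, 22, 48)
keepR fixture frame mm [ 89.5 -22.2  47.8] model (None, -22, 48)
dFL fixture frame mm [40.9 42.4 53.2] model (46, 42.5, 53)
dFR fixture frame mm [ 42.3 -44.8  48. ] model (46, -42.5, 53)
dNL fixture frame mm [-52.2  41.4  61.5] model (-48, 42.5, 63)
dNR fixture frame mm [-52.4 -44.5  59.1] model (-48, -42.5, 63)
liL fixture frame mm [-61.7  25.7  47.9] model (-58, 26, 51)
liR fixture frame mm [-61.5 -26.1  47.1] model (-58, -26, 51)
[ 0.58205516 -0.1553579 ] 12.143251619798933 [[-0.8 -0.2 -1.9 -0.7]
 [-0.3 -1.6 -0.8  1.1]
 [ 0.7 -1.  -0.6 -0.6]
 [ 0.2 -1.2  0.   1.1]
 [ 0.9 -0.2  0.5  1.4]
 [ 1.   0.7  0.5  2.7]]
```

The features fit the fixture at (0.582,−0.155), yaw 12.1°, with heights close to what they should be. The keepers, lifters and top camera agree. Now I'll move above it with the tongues dipped.

```bash
python3 to.py .5689 -.1582 .13 12.1 6.9
```

```text
[0.0371 0.1589 0.0684] [-1.000e-04 -1.206e-01  3.800e-03] rows 2.8 t 11.43
```

```bash
python3 jog.py '[[0.01,0.05,0,0,-0.03,0.004,0],[0.02,0.1,0.01,0,-0.06,0.004,0],[0.037,0.14,0.03,0,-0.09,0.004,0],[0.037,0.159,0.05,0,-0.12,0.004,0],[0.037,0.159,0.068,0,-0.12,0.004,0],[0.037,0.159,0.068,0,-0.12,0.004,0],[0.037,0.159,0.068,0,-0.12,0.004,0]]'; python3 to.py .5689 -.1582 .075 12.1 6.9
```

```text
time_s: 12.3
eef_pos: [0.5688, -0.1581, 0.1314]
eef_rot: [0.006, 0.993, 0.105, -0.059]
wrist_force: [0.1, 0.5, -2.9]
opening: 0.623
grasp_force: 64.9
[0.0067 0.0001 0.056 ] [ 0.0003 -0.0017 -0.0009] rows 0.9 t 12.3
```

```bash
python3 jog.py '[[0.004,0,0.03,0,0,0,0],[0.007,0,0.056,0,0,0,0],[0.007,0,0.056,0,0,0,0],[0.007,0,0.056,0,0,0,0]]'; python3 to.py .5689 -.1582 .052 12.1 6.9
```

```text
time_s: 12.8
eef_pos: [0.57, -0.1592, 0.0761]
eef_rot: [0.007, 0.993, 0.104, -0.058]
wrist_force: [-0.8, -0.8, -1.2]
opening: 0.622
grasp_force: 64.9
[ 0.0019 -0.0013  0.024 ] [ 0.0015 -0.003  -0.0019] rows 0.4 t 12.8
```

```bash
python3 jog.py '[[0.0019,-0.0013,0.006,0,0,0,0],[0.0019,-0.0013,0.012,0,0,0,0],[0.0019,-0.0013,0.012,0,0,0,0]]'; python3 jog.py '[[0.001,0,0.004,0,0,0,0],[0.001,0,0.008,0,0,0,0],[0.001,0,0.012,0,0,0,0],[0.001,0,0.012,0,0,0,0]]'; python3 to.py .5689 -.1582 .0478 12.1 6.9
```

```text
time_s: 13.18
eef_pos: [0.5687, -0.1576, 0.0615]
eef_rot: [0.006, 0.993, 0.104, -0.06]
wrist_force: [0.6, -0.3, -2.6]
opening: 0.619
grasp_force: 64.9
time_s: 13.68
eef_pos: [0.5683, -0.1578, 0.0495]
eef_rot: [0.006, 0.993, 0.104, -0.06]
wrist_force: [0.9, 0.6, -3.2]
opening: 0.627
grasp_force: 64.9
[0.0007 0.0006 0.0016] [-0.0008 -0.     -0.0024] rows 0.0 t 13.68
```

```bash
python3 jog.py '[[0.0007,0.0005,0.002,0,0,-0.002,0],[0.0007,0.0005,0.002,0,0,-0.002,0]]'; python3 jog.py '[[0,0,0.001,0,0,0,0],[0,0,0.001,0,0,0,0]]';  python3 jog.py '[[0,0,0.001,0,0,0,0],[0,0,0.001,0,0,0,0]]'
```

```text
time_s: 13.92
eef_pos: [0.5693, -0.1583, 0.0479]
eef_rot: [0.006, 0.993, 0.105, -0.059]
wrist_force: [-0.1, 0.6, -3.2]
opening: 0.621
grasp_force: 64.9
time_s: 14.18
eef_pos: [0.5692, -0.1583, 0.047]
eef_rot: [0.006, 0.993, 0.105, -0.059]
wrist_force: [0.5, -0.2, -2.6]
opening: 0.623
grasp_force: 64.9
time_s: 14.42
eef_pos: [0.5692, -0.1584, 0.0464]
eef_rot: [0.006, 0.993, 0.105, -0.059]
wrist_force: [-0.4, 0.9, 1.6]
opening: 0.626
grasp_force: 65.2
```

Contact came at exactly the expected height. Now I'll slide under the keepers.

```bash
python3 jog.py '[[0,0,-0.0006,0,0,0,0],[0.003,0,-0.001,0,0,0,0],[0.006,0,-0.0014,0,0,0,0],[0.006,0,-0.0014,0,0,0,0]]'; python3 jog.py '[[0.002,0,-0.0002,0,0,0,0],[0.004,0,-0.0005,0,0,0,0],[0.006,0,-0.0007,0,0,0,0],[0.006,0,-0.0007,0,0,0,0]]'; python3 to.py .5822 -.1553 .0475 12.1 6.9
```

```text
time_s: 14.92
eef_pos: [0.5753, -0.157, 0.0466]
eef_rot: [0.006, 0.993, 0.105, -0.059]
wrist_force: [-0.1, -0.5, -2.2]
opening: 0.624
grasp_force: 64.9
time_s: 15.42
eef_pos: [0.5811, -0.1558, 0.0467]
eef_rot: [0.006, 0.993, 0.105, -0.059]
wrist_force: [0.1, 0.4, -1.9]
opening: 0.627
grasp_force: 64.9
[ 0.001  -0.0002 -0.001 ] [-0.     -0.001  -0.0003] rows 0.0 t 15.43
```

```bash
python3 jog.py '[[0.0015,0,-0.0002,0,0,0,0],[0.0015,0,-0.0002,0,0,0,0]]'; python3 jog.py '[[0.0015,0,-0.0002,0,0,0,0],[0.0015,0,-0.0002,0,0,0,0]]'; python3 jog.py '[[0.001,0,-0.0001,0,0,0,0],[0.001,0,-0.0001,0,0,0,0]]'
```

```text
time_s: 15.68
eef_pos: [0.5825, -0.1555, 0.0467]
eef_rot: [0.006, 0.993, 0.105, -0.059]
wrist_force: [-0.7, -0.6, -2.8]
opening: 0.626
grasp_force: 64.9
time_s: 15.92
eef_pos: [0.584, -0.1552, 0.0467]
eef_rot: [0.006, 0.993, 0.105, -0.059]
wrist_force: [1.1, 0.5, -3.1]
opening: 0.626
grasp_force: 64.9
time_s: 16.18
eef_pos: [0.5847, -0.155, 0.0466]
eef_rot: [0.006, 0.993, 0.105, -0.06]
wrist_force: [-0.3, -0.1, -2.1]
opening: 0.625
grasp_force: 64.9
```

```bash
python3 jog.py '[[0.0015,0,-0.0002,0,0,0,0],[0.0015,0,-0.0002,0,0,0,0]]'; python3 jog.py '[[0.0015,0,-0.0002,0,0,0,0],[0.0015,0,-0.0002,0,0,0,0]]'
```

```text
time_s: 16.42
eef_pos: [0.5848, -0.1548, 0.0462]
eef_rot: [0.006, 0.993, 0.105, -0.061]
wrist_force: [-5.9, -2.1, -1.2]
opening: 0.626
grasp_force: 65.0
time_s: 16.68
eef_pos: [0.5848, -0.1548, 0.0458]
eef_rot: [0.006, 0.992, 0.105, -0.063]
wrist_force: [-10.0, -2.4, -0.2]
opening: 0.622
grasp_force: 65.0
```

It meets the stop at 0.5848 with about 10 N. I'll ease off, lower onto the lifters and release.

```bash
python3 jog.py '[[-0.0015,0,0.001,0,0.018,0,0],[-0.0015,0,0.0015,0,0.018,0,0],[-0.0015,0,0.0015,0,0.018,0,0]]'; python3 jog.py '[[0,0,0,0,0,0,1],[0,0,0,0,0,0,1],[0,0,0,0,0,0,1],[0,0,0,0,0,0,1]]'; python3 to.py .5848 -.1548 .13 12.1 0
```

```text
time_s: 17.05
eef_pos: [0.5848, -0.1549, 0.0453]
eef_rot: [0.005, 0.993, 0.105, -0.052]
wrist_force: [-6.1, -1.3, 0.5]
opening: 0.629
grasp_force: 65.2
time_s: 17.55
eef_pos: [0.5865, -0.1547, 0.0456]
eef_rot: [0.005, 0.993, 0.105, -0.05]
wrist_force: [0.2, 0.9, 0.8]
opening: 0.999
grasp_force: 0.0
[-0.0102 -0.0002 -0.0838] [ 0.0002  0.1011 -0.0002] rows 1.4 t 17.55
```

```bash
python3 jog.py '[[0,0,-0.03,0,0,0,1],[-0.003,0,-0.07,0,0.05,0,1],[-0.008,0,-0.09,0,0.1,0,1],[-0.008,0,-0.09,0,0.1,0,0],[-0.008,0,-0.09,0,0.1,0,0]]'; python3 to.py .4965 -.1739 .12 12.1 0
```

```text
time_s: 18.18
eef_pos: [0.5869, -0.1542, 0.1348]
eef_rot: [-0.0, 0.994, 0.105, -0.002]
wrist_force: [-0.3, -0.1, 0.5]
opening: 0.609
grasp_force: 0.0
[-0.0925  0.0004  0.0151] [-0.0008  0.0032 -0.0006] rows 1.5 t 18.18
```

```bash
python3 jog.py '[[-0.06,0,0,0,0.003,0,0],[-0.0925,0,0.02,0,0.003,0,0],[-0.0925,0,0.04,0,0.003,0,0],[-0.0925,0,0.04,0,0.003,0,0]]'; python3 snap.py g1; python3 to.py .4965 -.1739 .064 12.1 0
```

```text
time_s: 18.68
eef_pos: [0.495, -0.1727, 0.0932]
eef_rot: [-0.002, 0.994, 0.105, -0.002]
wrist_force: [-0.4, -0.0, 0.2]
opening: 0.004
grasp_force: 0.0
[0.0002 0.0008 0.0305] [-0.0024  0.0012 -0.0003] rows 0.5 t 18.73
```

View pics/g1.png

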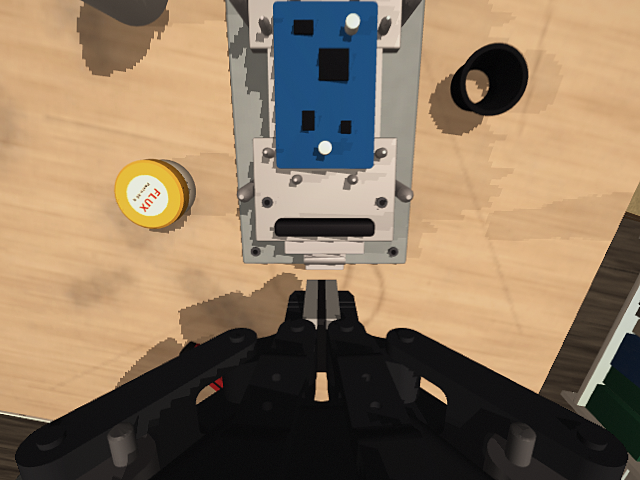

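The picture shows the carrier lying between the dowels (243,190) and (405,190), and the board inside its pins, with near pins at (296,180) and (353,180). The bar is at (325,227) and the closed fingers are in front of it. Now I'll push on the bar's near face.

```bash
python3 jog.py '[[0,0.001,0.02,0,0,0,0],[0,0.001,0.03,0,0,0,0],[0,0.001,0.03,0,0,0,0]]'; python3 jog.py '[[0.004,0,0,0,0,0,0],[0.007,0,0,0,0,0,0],[0.007,0,0,0,0,0,0]]'; python3 jog.py '[[0.003,0,0,0,0,0,0],[0.003,0,0,0,0,0,0]]'
```

```text
time_s: 19.1
eef_pos: [0.4969, -0.1743, 0.0654]
eef_rot: [-0.001, 0.994, 0.105, 0.0]
wrist_force: [0.1, 0.3, -0.2]
opening: -0.002
grasp_force: 0.0
time_s: 19.48
eef_pos: [0.5046, -0.1734, 0.0664]
eef_rot: [0.0, 0.994, 0.105, 0.001]
wrist_force: [0.7, -0.4, -0.0]
opening: 0.003
grasp_force: 0.0
time_s: 19.73
eef_pos: [0.507, -0.1726, 0.066]
eef_rot: [-0.0, 0.994, 0.105, 0.001]
wrist_force: [0.4, -0.1, -0.6]
opening: 0.001
grasp_force: 0.0
```

```bash
python3 jog.py '[[0.003,0,0.002,0,0,0,0],[0.003,0,0.002,0,0,0,0]]'; python3 jog.py '[[0.003,0,0,0,0,0,0],[0.003,0,0,0,0,0,0]]'; python3 jog.py '[[0.003,0,0,0,0,0,0],[0.003,0,0,0,0,0,0]]'
```

```text
time_s: 19.98
eef_pos: [0.507, -0.1724, 0.063]
eef_rot: [-0.001, 0.994, 0.106, -0.002]
wrist_force: [-10.1, -4.1, 3.2]
opening: -0.001
grasp_force: 5.6
time_s: 20.23
eef_pos: [0.507, -0.172, 0.0621]
eef_rot: [-0.001, 0.994, 0.106, -0.006]
wrist_force: [-21.0, -8.3, 6.1]
opening: -0.002
grasp_force: 10.9
time_s: 20.48
eef_pos: [0.5069, -0.1716, 0.0612]
eef_rot: [-0.002, 0.994, 0.106, -0.009]
wrist_force: [-30.5, -11.9, 7.8]
opening: 0.001
grasp_force: 16.1
```

It is firmly home at 32 N. I'll back off, rise and go over the bar top.

```bash
python3 jog.py '[[-0.015,0,0,0,0,0,0],[-0.015,0,-0.02,0,0,0,0],[-0.015,0,-0.04,0,0,0,0],[-0.015,0,-0.04,0,0,0,0]]'; python3 to.py .522 -.1688 .08 12.1 0
```

```text
time_s: 20.98
eef_pos: [0.5023, -0.1747, 0.1056]
eef_rot: [0.001, 0.994, 0.105, 0.002]
wrist_force: [0.1, 0.0, 0.1]
opening: 0.001
grasp_force: 0.0
[ 0.0203 -0.0017  0.0257] [ 0.0027 -0.0047 -0.0004] rows 0.5 t 20.98
```

```bash
python3 jog.py '[[0.02,-0.0015,0,0.002,-0.004,0,0],[0.02,-0.0015,0.015,0.002,-0.004,0,0],[0.02,-0.0015,0.026,0.002,-0.004,0,0],[0.02,-0.0015,0.026,0.002,-0.004,0,0]]'; python3 jog.py '[[0,0,0.004,0,0,0,0],[0,0,0.008,0,0,0,0],[0,0,0.012,0,0,0,0],[0,0,0.012,0,0,0,0]]'; python3 jog.py '[[0,0,0.003,0,0,0,0],[0,0,0.006,0,0,0,0],[0,0,0.006,0,0,0,0]]'
```

```text
time_s: 21.48
eef_pos: [0.5183, -0.1675, 0.0756]
eef_rot: [-0.002, 0.994, 0.105, -0.003]
wrist_force: [0.3, 0.3, 0.1]
opening: 0.001
grasp_force: 0.0
time_s: 21.98
eef_pos: [0.52, -0.1686, 0.066]
eef_rot: [-0.001, 0.994, 0.105, -0.002]
wrist_force: [-3.2, -1.5, 4.4]
opening: 0.002
grasp_force: 1.9
time_s: 22.35
eef_pos: [0.5201, -0.1688, 0.0604]
eef_rot: [-0.0, 0.994, 0.105, -0.002]
wrist_force: [-4.5, -1.3, 5.1]
opening: -0.001
grasp_force: 2.9
```

```bash
python3 jog.py '[[0,0,0.002,0,0,0,0],[0,0,0.003,0,0,0,0],[0,0,0.003,0,0,0,0]]'; python3 jog.py '[[0,0,0.002,0,0,0,0],[0,0,0.002,0,0,0,0]]';python3 jog.py '[[0,0,0.002,0,0,0,0],[0,0,0.002,0,0,0,0]]'
```

```text
time_s: 22.72
eef_pos: [0.52, -0.1688, 0.058]
eef_rot: [-0.0, 0.994, 0.105, -0.002]
wrist_force: [-6.7, -0.6, 11.5]
opening: -0.001
grasp_force: 5.8
time_s: 22.98
eef_pos: [0.5201, -0.1688, 0.0578]
eef_rot: [-0.0, 0.994, 0.106, -0.002]
wrist_force: [-13.6, 2.4, 28.0]
opening: -0.0
grasp_force: 13.9
time_s: 23.22
eef_pos: [0.5202, -0.1689, 0.0576]
eef_rot: [-0.0, 0.994, 0.106, -0.002]
wrist_force: [-20.4, 6.0, 43.7]
opening: -0.005
grasp_force: 21.8
```

Hard on the bed at the expected 58 mm. I'll retract and check numerically.

```bash
python3 jog.py '[[0,0,-0.01,0,0,0,0],[0,0,-0.03,0,0,0,0],[0,0,-0.05,0,0,0,0],[0,0,-0.09,0,0,0,0],[0,0,-0.13,0,0,0,0],[-0.03,0,-0.15,0,0,0,0],[-0.03,0,-0.15,0,0,0,0]]'; python3 snap.py k1
python3 - <<'E'
from fitc import *
win=lambda a,b:(abs(a)<.075)&(abs(b)<.0465)&((abs(b)>.026)|(abs(a)>.045))&~((a<-.055)&(abs(b)<.03))&~((abs(abs(b)-.0425)<.01)&(abs(abs(a)-.05)<.018))
for z in(.044,.052): print('carrier',z,fit('k1',plate,mw,.584,-.155,12.1,z,.2,.1,win))
# bar: dark band on carrier, compare height at near end: triangulation-free check of bar position with z=.058 / .074
p=pickle.load(open('pics/k1.pkl','rb'))
for z in(.058,.074):
    o=ortho('k1',.5838,-.155,12.1,z,.2,.1);g=cv2.cvtColor(o,cv2.COLOR_BGR2GRAY)
    col=g[:,180:220].mean(1);r=np.arange(len(col));k=(r>600)&(r<760)&(col<60);print(z,'bar x mm',((400-r[k])/4).min() if k.any() else None,((400-r[k])/4).max() if k.any() else None)
print('board',fit('k1',board,mb,.584,-.155,12.1,.052,.12,.09,lambda a,b:a<9))
E
```

```text
time_s: 24.1
eef_pos: [0.4916, -0.1753, 0.2047]
eef_rot: [0.0, 0.994, 0.105, 0.0]
wrist_force: [0.6, 0.6, 0.4]
opening: -0.0
grasp_force: 0.0
carrier 0.044 [ 0.4896 -0.1608 -3.9358  2.4238  0.    ]
carrier 0.052 [ 0.4896 -0.1608 -3.9358  2.4238  0.    ]
0.058 bar x mm -70.5 -61.75
0.074 bar x mm -67.75 -59.5
board [ 0.5837 -0.1542 11.7873  0.9764  0.019 ]
```

```bash
python3 to.py .5202 -.1689 .061 12.1
```

```text
[0.0293 0.0002 0.1425] [-0.0009  0.0006 -0.0012] rows 2.3 t 24.15
```

```bash
python3 jog.py '[[0.029,0,0.05,0,0,0,0],[0.029,0,0.1,0,0,0,0],[0.029,0,0.135,0,0,0,0],[0.029,0,0.142,0,0,0,0],[0.029,0,0.142,0,0,0,0],[0.029,0,0.142,0,0,0,0]]'
python3 jog.py '[[0,0,-0.03,0,0,0,0],[0,0,-0.08,0,0,0,0],[0,0,-0.13,0,0,0,0],[0,0,-0.13,0,0,0,0],[0,0,-0.13,0,0,0,0]]'
```

```text
time_s: 24.9
eef_pos: [0.5199, -0.1685, 0.0612]
eef_rot: [-0.001, 0.994, 0.105, -0.001]
wrist_force: [0.2, 0.0, 0.5]
opening: -0.0
grasp_force: 0.0
time_s: 25.52
eef_pos: [0.5196, -0.1686, 0.191]
eef_rot: [-0.001, 0.994, 0.105, -0.001]
wrist_force: [-0.2, -0.0, -0.6]
opening: -0.002
grasp_force: 0.0
```

There was no contact at 61 mm (a raised bar would stand at 74 mm), so the carrier is latched and the robot is clear. I'll hand it in.

```bash
python3 -c "
from bench import ctrl
print(ctrl.hand_in())"
```

```text
the job is handed in; nothing more can be done
None
```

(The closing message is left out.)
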